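# Press the low jar's lid home

### The job

The low, wide ceramic jar is to be closed: press down gently on the middle of its wooden lid with the fingertips until the lid sits fully home on the rim, then draw the hand clear. Nothing is to be gripped or lifted, and the jar stays where it stands. Do not touch the two taller jars, whose lids are to stay raised, and leave the bottle and the strainer undisturbed.

Things in the scene. Friction and masses are not known exactly. Their poses are not given: they have to be found in the camera images.
- jar_wide: The lowest and widest of three lidded jars, white glazed ceramic, round, 104 mm across and 70 mm high to its flat rim, loose on the counter. Origin: centre of its underside; z up. Its flat round wooden lid, 84 mm across and 14 mm thick, without a knob, slides only straight up and down.
- lid_wide (a joint): How far the low jar's lid has been pressed, in m along straight down: 0 = its underside stands 12 mm above the rim, 0.012 = fully home, a firm stop with its underside on the rim. It starts at 0 to 0.003. A rubbing seal holds it wherever it is left; it takes about 4 N to slide it slowly and it does not spring back.
- lid_wide_top (a point): Centre of the flat upper face of the low jar's lid; moves with the lid. Its height over the counter is 96 mm less the joint value: 93 to 96 mm at the start, 84 mm when fully home.
- jar_middle: The middle-sized of three lidded jars, white glazed ceramic, round, 86 mm across and 95 mm high to its flat rim, loose on the counter. Origin: centre of its underside; z up. Its flat round wooden lid, 74 mm across and 14 mm thick, without a knob, slides only straight up and down.
- lid_middle_top (a point): Centre of the upper face of the middle jar's lid, 118 to 121 mm over the counter at the start. Its lid is raised too, slides as easily, and must stay as it is.
- jar_tall: The tallest and narrowest of three lidded jars, white glazed ceramic, round, 72 mm across and 120 mm high to its flat rim, loose on the counter. Origin: centre of its underside; z up. Its flat round wooden lid, 60 mm across and 14 mm thick, without a knob, slides only straight up and down.
- lid_tall_top (a point): Centre of the upper face of the tall jar's lid, 143 to 146 mm over the counter at the start. Its lid is raised too, slides as easily, and must stay as it is.
- bottle: Off-white plastic squeeze bottle with a pointed grey nozzle, 60 mm across and 168 mm high, standing loose on a round wooden stand 100 mm across and 22 mm high. Origin: centre of its underside.
- strainer: Stainless mesh strainer: a bowl 146 mm across and 65 mm high with a 10 mm thick straight handle that runs 210 mm from the bowl's centre along its own -y; it stands loose on a pale blue ridged silicone mat 220 x 260 mm and 9 mm high, to the robot's right. Origin: centre of the bowl's underside.

How it is judged:
By the outcome, as a careful person would: the job done as asked, in the order asked, and still so for the second after the job is handed in, with the robot touching nothing.
It also fails if it takes over 32 s, if anything falls off the work surface, if the arm or the gripper's body presses on something with over 40 N, if the wrist force passes 120 N, or if a joint passes its speed limit or range.

### The arm

A 6-joint arm with a two-finger parallel gripper is mounted at the origin on the work surface. World frame = base frame: x ahead of the robot, y to its left, z up, the work surface at z = 0. Lengths are in m, angles in degrees, forces in N, time in s.
With the tool pointing down it reaches from about 0.35 to 0.875 m from the base axis. Payload 4.2 kg.
Tool frame: the origin (TCP) lies on the mounting face of the last link; the fingertips stand 182 mm ahead of it and the grasp point (between the pads) lies 164 mm ahead of it (r.tcp_to_grasp is the distance from the TCP to the grasp point, in m); z points along the fingers, y is the line along which they close (so a half turn about z gives the same grasp; the last joint's range is limited). The gripper opens to 87 mm and grips with 3 to 60 N. Pads are 19 mm wide; open, the fingers measure 117 mm over their backs; the gripper's body (75 mm by 190 mm) begins 51 mm behind the grasp point.
Start: joints at [84.546, 22.042, 0.453, 0, -68.411, -14.817], TCP at [0.217, 0.586, 0.405] pointing down, gripper open.
Joint ranges: [-179.83, 179.83], [-69.29, 118.12], [-61.27, 80.66], [-181.25, 117.63], [-171.15, -9.14], [-177.46, 177.46]. Speed limits (degrees/s): [159.86, 159.86, 180, 180, 180, 180].

### API

Orientations are given as a 3x3 rotation matrix whose columns are the frame's x, y, z axes.
In Python, from station import sense, eyes, r gives the robot as it stands.
- The arm moves only by the tool jog_arm, never from a script. Its argument "increments" is a list of rows, each a list of 4 numbers: the shift along the tool's x, y, z normalised to -1 to 1, where 1 is 0.02 m, then the turn about the tool's z normalised to -1 to 1, where 1 is 0.08 rad. A call has 1 to 10 rows; each row shifts and turns the commanded pose from where the row before left it, along the tool's axes as they then stand; what a row does not reach is not made up. A row lasts 1/10 s, in which the tool goes at most 50 mm and 8.59 degrees, less where a joint would pass 70% of its speed; a pose out of reach is approached as far as the arm can. A call with a number of a shift or a turn outside -1 to 1 is refused whole. A call with a gripper value outside its range is refused whole. "grip" is the finger opening in mm, from 0 to 87, set as the call begins (left out, the last holds). The fingers move at their own pace and stop on an object; the grip force is fixed at half the most. Time passes only in rows, so rows that do not move let the fingers close. It gives the time, the measured TCP pose, the force, the opening and the grip force at its end, in the units of the state.
- sense(): the state, without advancing time (a new reading comes with each control period).
- eyes.capture(name): name is "scene" or "side" or "wrist"; returns the picture (400x640x3 uint8, blue, green, red); there is no depth.
- eyes.get_calibration(name): a dict with "camera_matrix" (3x3 intrinsics, pixels), "R" (3x3) and "t" (3): a world point X has camera coordinates R X + t; the wrist camera has in their place "T_tool_cam" (4x4, takes a point from camera to tool coordinates, whose origin is the TCP and whose axes are the flange's). Camera axes: x right, y down, z forward; pixel columns grow to the right and rows downward; lengths in m; the calibration is good to about 2 mm. A picture is of the moment at which its call begins: read the wrist's pose just before it. get_calibration takes no time and is no camera call.
- r.finish_job(): hands the job in; it is judged then, once.
Trained networks look in the newest picture that a camera, given by its name, has taken for a name from the list of things; names that differ only in an ending like _2 or _b are one class to them, and where a whole thing is asked for, a point or a joint stands for the part that bears it (a point fixed in the world has none). Each returns a list of dicts, best first, with "conf" (0 to 1); they miss things now and then, are a little off and sometimes report something else, mostly with a low value. They report only what shows in the picture. A call takes as long as a camera call.
- eyes.spot_in(camera, name): "centre" ([x, y, z] in m, in world coordinates, good to about 4 mm: the middle of the surface that is visible of it).
- eyes.outline_of(camera, name): "mask" (400x640 bool, what is visible of it).
The state is a dict: "time_s": time; "joints": joint angles; "joint_velocities": joint speeds; "effort": joint torques, N m; "tcp_pos": TCP position; "ee_rot": TCP orientation; "wrist_force": force on the tool from outside, world axes, zero at the start; "moment": the same for the moment, N m; "gripper_width": opening from 0.0 (shut) to 1.0 (fully open); "gripper_force": force on a finger pad.
Only numpy, scipy, OpenCV 4.12 (cv2) and the standard library are available. Lean on these libraries where they do the work, as an engineer would, in place of code of your own. Each camera call takes 0.05 s, during which the arm holds its last target. There are 200 camera calls.

## Working session

There is one attempt and no reset: what is moved stays moved. The work goes in short steps, Python scripts to look and compute and a tool call to move; the robot and the scene stay as the last step left them, time stands still between calls to the robot, and variables do not carry over. Pictures are saved under pics/ and viewed, at most 10 in all, crops included, and the job is handed in when it is done.

Besides the shell and the picture viewer there is one more tool, called after "Emit:" as name([rows], argument=value, ...), one row to a line, values as JSON. jog_arm: Moves the arm, as the interface text tells. Its arguments: {"type":"object","properties":{"increments":{"type":"array"},"grip":{"type":"number"}},"required":["increments"]}

```bash
mkdir -p pics; python3 - <<'E'
from station import sense, eyes, r
import cv2,numpy as np
np.set_printoptions(precision=4,suppress=True)
s=sense();print(s['time_s'],s['tcp_pos'],s['ee_rot'],s['wrist_force'],s['gripper_width'])
a=eyes.capture("scene");b=eyes.capture("side")
cv2.imwrite("pics/scene.png",a);cv2.imwrite("pics/side.png",b)
for c in("scene","side"):
  for n in("jar_wide","lid_wide_top","jar_middle","jar_tall","bottle","strainer"):
    print(c,n,[(np.round(d["centre"],4),round(d["conf"],2)) for d in eyes.spot_in(c,n)[:2]])
E
```

```text
0.0 [0.2164 0.5861 0.4037] [[ 0.938  -0.3467 -0.0007]
 [-0.3467 -0.938  -0.0021]
 [ 0.0001  0.0022 -1.    ]] [ 0.1565 -0.3225 -0.127 ] 1.0004392445244012
scene jar_wide [(array([0.5906, 0.0339, 0.0662]), 0.56)]
scene lid_wide_top [(array([0.5716, 0.0197, 0.0959]), 0.86)]
scene jar_middle [(array([ 0.5992, -0.2374,  0.079 ]), 0.77), (array([ 0.552 , -0.5133,  0.0565]), 0.18)]
scene jar_tall [(array([0.4908, 0.2931, 0.0945]), 0.79), (array([ 0.5518, -0.514 ,  0.0553]), 0.44)]
scene bottle [(array([0.5496, 0.4865, 0.1068]), 0.63)]
scene strainer [(array([ 0.5488, -0.5122,  0.0548]), 0.95)]
side jar_wide [(array([ 0.5537, -0.0218,  0.0666]), 0.97), (array([0.4571, 0.2489, 0.0891]), 0.38)]
side lid_wide_top [(array([ 0.5639, -0.0005,  0.0979]), 0.54)]
side jar_middle [(array([ 0.5647, -0.2895,  0.0845]), 0.81), (array([0.4602, 0.2633, 0.1453]), 0.31)]
side jar_tall []
side bottle [(array([0.5251, 0.4577, 0.1098]), 0.57)]
side strainer [(array([ 0.5635, -0.4643,  0.0504]), 0.66)]
```

View pics/scene.png

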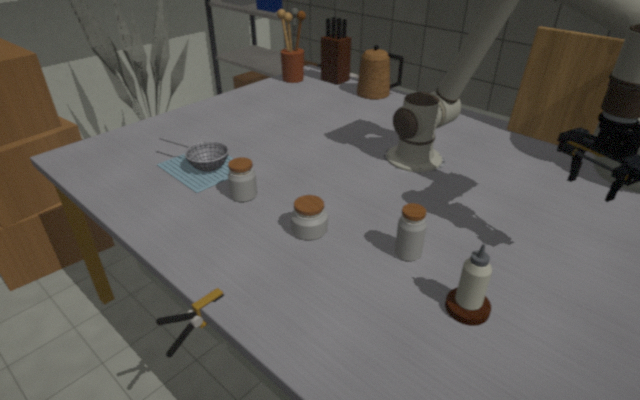

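View pics/side.png

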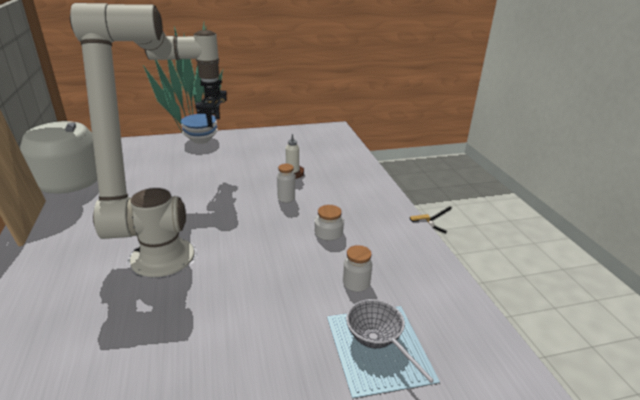

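```bash
cat > h.py <<'E'
from station import sense, eyes, r
import cv2,numpy as np
np.set_printoptions(precision=4,suppress=True)
def to_plane(c,px,z):
    k=eyes.get_calibration(c);K,R,t=map(np.array,(k["camera_matrix"],k["R"],k["t"]))
    o=-R.T@t;d=R.T@np.linalg.inv(K)@np.array([*px,1.]);return o+d*(z-o[2])/d[2]
def proj(c,X):
    k=eyes.get_calibration(c);K,R,t=map(np.array,(k["camera_matrix"],k["R"],k["t"]))
    p=K@(R@np.array(X)+t);return p[:2]/p[2]
E
python3 - <<'E'
from h import *
for c in("scene","side"):
  for n in("lid_wide_top","jar_wide"):
    for d in eyes.outline_of(c,n)[:1]:
      m=d["mask"];ys,xs=np.nonzero(m);print(c,n,d["conf"],m.sum(),xs.min(),xs.max(),ys.min(),ys.max())
  for X in([.572,.02,.095],[.572,.062,.095],[.572,-.022,.095],[.614,.02,.095],[.53,.02,.095]): print(proj(c,X))
E
```

```text
scene lid_wide_top 0.64 607 294 324 194 217
[309.4597 203.6254]
[320.8352 209.6863]
[298.5214 197.7974]
[298.6094 210.2354]
[319.8645 197.2868]
side lid_wide_top 0.85 303 317 339 205 220
side jar_wide 0.59 879 314 343 205 239
[329.7958 209.3583]
[326.6383 203.1866]
[333.0965 215.8101]
[341.3562 208.028 ]
[318.0977 210.7045]
```

The scene view shows the wide jar in the middle, with its lid around (309,204). The tall jar is at (411,232) and the middle jar at (242,180). The side view agrees, with the lid at (329,211), so the lid is at about (0.571, 0.018). I'll go over high with the fingers closed.

Emit:
jog_arm([
  [0.5,0.4,0,0],
  [1,0.78,0,0],
  [1,0.78,0,0],
  [1,0.78,0,0],
  [1,0.78,0,0],
  [1,0.78,0,0],
  [1,0.78,0,0],
  [1,0.78,0,0],
  [1,0.78,0,0],
  [1,0.78,0,0],
], grip=0)

```text
time_s: 1.9
tcp_pos: [0.3438, 0.3794, 0.4049]
ee_rot: [[0.938, -0.347, 0.0], [-0.347, -0.938, 0.0], [0.0, -0.0, -1.0]]
wrist_force: [-0.0, 0.3, 0.6]
gripper_width: 0.165
gripper_force: 0.0
```

Emit:
jog_arm([
  [1,0.78,0,0],
  [1,0.78,0,0],
  [1,0.78,0,0],
  [1,0.78,0,0],
  [1,0.78,0,0],
  [1,0.78,0,0],
  [1,0.78,0,0],
  [1,0.78,0,0],
  [0.5,0.4,0,0],
  [0,0,0,0],
])

```text
time_s: 2.9
tcp_pos: [0.4571, 0.1963, 0.4048]
ee_rot: [[0.937, -0.349, -0.0], [-0.349, -0.937, -0.0], [-0.0, 0.0, -1.0]]
wrist_force: [-0.3, 1.1, -0.1]
gripper_width: 0.003
gripper_force: 0.0
```

```bash
python3 - <<'E'
from h import *
k=eyes.get_calibration("wrist");T=np.array(k["T_tool_cam"]);K=np.array(k["camera_matrix"]);print(T)
s=sense();print(s['time_s'],s['tcp_pos'],s['ee_rot'])
im=eyes.capture("wrist");cv2.imwrite("pics/w1.png",im)
for n in("lid_wide_top","jar_wide"): print([(d["centre"],d["conf"]) for d in eyes.spot_in("wrist",n)[:2]])
R=np.array(s['ee_rot']);p=np.array(s['tcp_pos'])
for X in([.571,.018,.095],):
  c=np.linalg.inv(T)@np.r_[R.T@(np.array(X)-p),1];q=K@c[:3];print(q[:2]/q[2])
o=eyes.outline_of("wrist","lid_wide_top")
for d in o[:2]:
  m=d["mask"].astype(np.uint8);M=cv2.moments(m,True);u=np.array([M['m10']/M['m00'],M['m01']/M['m00'],1])
  v=R@T[:3,:3]@np.linalg.inv(K)@u;c0=R@T[:3,3]+p;print(d["conf"],m.sum(),u,cv2.boundingRect(m),c0+v*(.094-c0[2])/v[2])
E
```

```text
[[ 0.0009 -0.9659 -0.259   0.0709]
 [ 1.      0.0005  0.0015  0.0001]
 [-0.0014 -0.259   0.9659  0.0194]
 [ 0.      0.      0.      1.    ]]
2.9 [0.4571 0.1963 0.4048] [[ 0.9371 -0.349  -0.0001]
 [-0.349  -0.9371 -0.    ]
 [-0.      0.     -1.    ]]
[]
[([0.5489, 0.0353, 0.0947], 0.59)]
[481.7548 -10.7439]
0.76 4242 [483.0926  21.1924   1.    ] (433, 0, 108, 52) [0.5483 0.0217 0.094 ]
```

View pics/w1.png

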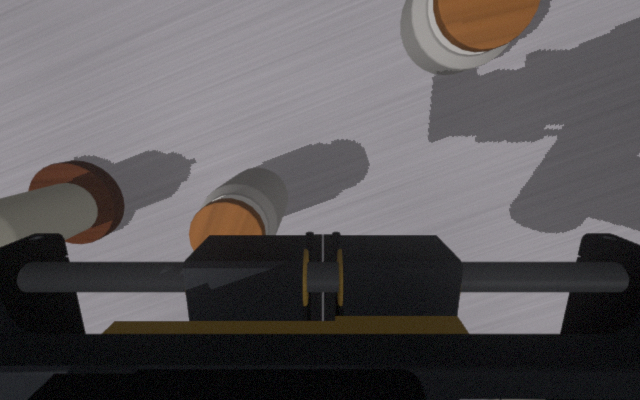

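The wrist view shows the wide lid cut off at the top edge, around (487,0). The tall jar's lid is at (228,232), and both fingers are closed. I'll move most of the way and measure again.

Emit:
jog_arm([
  [0.72,0.9,0,0],
  [0.72,0.9,0,0],
  [0.72,0.9,0,0],
  [0.72,0.9,0,0],
  [0.72,0.9,0,0],
  [0.72,0.9,0,0],
  [0.72,0.9,0,0],
  [0,0,0,0],
  [0,0,0,0],
])

```text
time_s: 4.0
tcp_pos: [0.5076, 0.0452, 0.4046]
ee_rot: [[0.938, -0.346, -0.0], [-0.346, -0.938, 0.0], [-0.0, -0.0, -1.0]]
wrist_force: [0.6, -0.1, 0.1]
gripper_width: 0.002
gripper_force: 0.0
```

```bash
python3 - <<'E'
from h import *
k=eyes.get_calibration("wrist");T=np.array(k["T_tool_cam"]);K=np.array(k["camera_matrix"])
s=sense();print(s['time_s'],s['tcp_pos'],s['wrist_force'])
im=eyes.capture("wrist")
R=np.array(s['ee_rot']);p=np.array(s['tcp_pos'])
print([(d["centre"],d["conf"]) for d in eyes.spot_in("wrist","lid_wide_top")[:2]])
hsv=cv2.cvtColor(im,cv2.COLOR_BGR2HSV);m=cv2.inRange(hsv,(5,120,60),(20,255,255));m[230:]=0
n,l,st,ce=cv2.connectedComponentsWithStats(m);i=1+st[1:,4].argmax();print(st[i],ce[i])
cs,_=cv2.findContours((l==i).astype(np.uint8),0,1);pts=max(cs,key=len)[:,0].astype(float)
c0=R@T[:3,3]+p
V=(R@T[:3,:3]@np.linalg.inv(K)@np.c_[pts,np.ones(len(pts))].T).T
W=c0+V*((.0945-c0[2])/V[:,2])[:,None]
(cx,cy),rad=cv2.minEnclosingCircle(W[:,:2].astype(np.float32))
A=np.c_[2*W[:,:2],np.ones(len(W))];f=np.linalg.lstsq(A,(W[:,:2]**2).sum(1),rcond=None)[0]
print("enc",cx,cy,rad,"fit",f[:2],np.sqrt(f[2]+f[0]**2+f[1]**2))
print("tool move mm",1e3*R.T@(np.array([f[0],f[1],.0945])-p))
cv2.drawContours(im,cs,-1,(0,255,0),1);cv2.imwrite("pics/w2.png",im)
E
```

```text
4.0 [0.5076 0.0452 0.4046] [ 0.6375 -0.084   0.0645]
[([0.5698, 0.0083, 0.096], 0.95), ([0.4786, 0.248, 0.1126], 0.21)]
[ 287   71   94   98 7130] [333.5041 119.4223]
enc 0.566785991191864 0.012462965212762356 0.04145561531186104 fit [0.5669 0.0124] 0.04080559719033822
tool move mm [ 67.033   10.2783 310.1227]
```

View pics/w2.png

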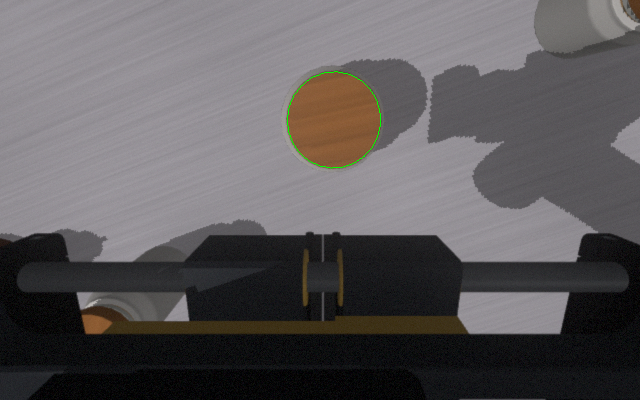

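The wrist view shows the lid cleanly outlined, centred at (334,119) and consistent with a disc of radius 42 mm. The lid centre is at (0.567, 0.013). I'll centre over it and go down to about 15 mm above.

Emit:
jog_arm([
  [0.84,0.12,0.3,0],
  [0.84,0.12,0.6,0],
  [0.84,0.12,0.8,0],
  [0.83,0.13,0.8,0],
  [0,0,1,0],
  [0,0,1,0],
  [0,0,0.7,0],
  [0,0,0.3,0],
  [0,0,0,0],
  [0,0,0,0],
])

```text
time_s: 5.1
tcp_pos: [0.5677, 0.0125, 0.2953]
ee_rot: [[0.938, -0.346, 0.001], [-0.346, -0.938, 0.0], [0.001, -0.0, -1.0]]
wrist_force: [0.4, -0.4, -0.2]
gripper_width: 0.007
gripper_force: 0.0
```

```bash
python3 - <<'E'
from h import *
s=sense();print(s['tcp_pos'],s['wrist_force'])
a=eyes.capture("scene");b=eyes.capture("side")
a=cv2.resize(a[130:260,230:400],None,fx=3,fy=3);b=cv2.resize(b[130:260,250:350],None,fx=3,fy=3)
cv2.imwrite("pics/n.png",np.hstack([a,b])[:,:800])
E
```

```text
[0.5677 0.0125 0.2953] [ 0.4485 -0.4064 -0.2184]
```

View pics/n.png

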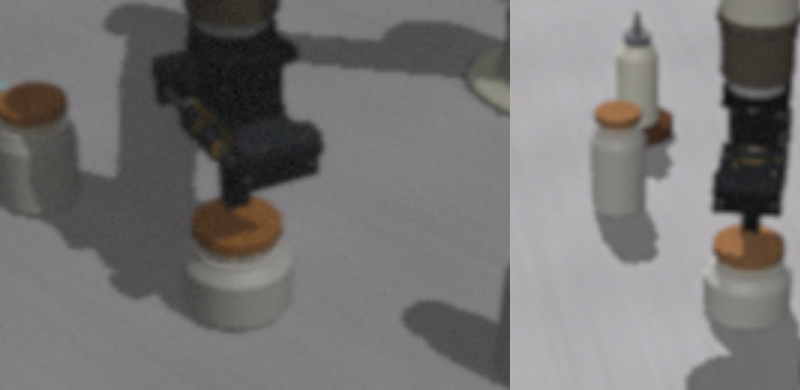

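Both views show the closed fingertips just above the middle of the low lid, clear of the other jars. I'll go down slowly.

Emit:
jog_arm([
  [0,0,0.3,0],
  [0,0,0.25,0],
  [0,0,0.1,0],
  [0,0,0.1,0],
  [0,0,0.1,0],
  [0,0,0.1,0],
  [0,0,0.1,0],
  [0,0,0.1,0],
  [0,0,0,0],
])

```text
time_s: 6.1
tcp_pos: [0.5671, 0.0122, 0.2717]
ee_rot: [[0.938, -0.346, 0.0], [-0.346, -0.938, -0.0], [0.0, -0.0, -1.0]]
wrist_force: [-1.6, 0.1, 3.5]
gripper_width: 0.005
gripper_force: 1.5
```

Contact is made at about 3.5 N and the lid is sliding. Continuing slowly.

Emit:
jog_arm([
  [0,0,0.06,0],
  [0,0,0.06,0],
  [0,0,0.06,0],
  [0,0,0.06,0],
  [0,0,0,0],
])

```text
time_s: 6.6
tcp_pos: [0.5672, 0.0122, 0.2667]
ee_rot: [[0.938, -0.347, -0.0], [-0.347, -0.938, -0.0], [-0.0, 0.0, -1.0]]
wrist_force: [-1.3, -0.7, 2.5]
gripper_width: 0.006
gripper_force: 1.4
```

Emit:
jog_arm([
  [0,0,0.04,0],
  [0,0,0.03,0],
  [0,0,0,0],
])

```text
time_s: 6.9
tcp_pos: [0.5672, 0.0123, 0.2665]
ee_rot: [[0.938, -0.346, 0.0], [-0.346, -0.938, -0.0], [0.0, 0.0, -1.0]]
wrist_force: [-3.5, 0.6, 7.8]
gripper_width: 0.005
gripper_force: 4.3
```

Emit:
jog_arm([
  [0,0,0.04,0],
  [0,0,0.03,0],
  [0,0,0,0],
  [0,0,0,0],
])

```text
time_s: 7.3
tcp_pos: [0.5671, 0.0123, 0.2663]
ee_rot: [[0.938, -0.346, 0.001], [-0.346, -0.938, -0.0], [0.001, 0.0, -1.0]]
wrist_force: [-4.3, 1.0, 14.1]
gripper_width: 0.005
gripper_force: 7.3
```

The lid is on its firm stop: the force is up to 14 N with no travel, and the tip is at 84.3 mm. Now I'll draw straight up.

Emit:
jog_arm([
  [0,0,-0.1,0],
  [0,0,-0.2,0],
  [0,0,-0.5,0],
  [0,0,-1,0],
  [0,0,-1,0],
  [0,0,-1,0],
  [0,0,-1,0],
  [0,0,-1,0],
  [0,0,-0.5,0],
  [0,0,0,0],
])

```text
time_s: 8.3
tcp_pos: [0.5674, 0.0123, 0.3917]
ee_rot: [[0.938, -0.346, 0.003], [-0.346, -0.938, 0.001], [0.003, -0.002, -1.0]]
wrist_force: [0.2, 0.2, -1.3]
gripper_width: 0.003
gripper_force: 0.0
```

```bash
python3 - <<'E'
from h import *
s=sense();print(s['time_s'],s['tcp_pos'],s['wrist_force'])
a=eyes.capture("scene");b=eyes.capture("side")
print([(d["centre"],d["conf"]) for d in eyes.spot_in("scene","lid_wide_top")[:1]])
a=cv2.resize(a[130:260,230:400],None,fx=3,fy=3);b=cv2.resize(b[130:260,250:350],None,fx=3,fy=3)
cv2.imwrite("pics/f.png",np.hstack([a,b])[:,:800])
E
```

```text
8.3 [0.5674 0.0123 0.3917] [ 0.1572  0.1571 -1.3148]
[([0.4768, 0.2791, 0.1481], 0.2)]
```

View pics/f.png

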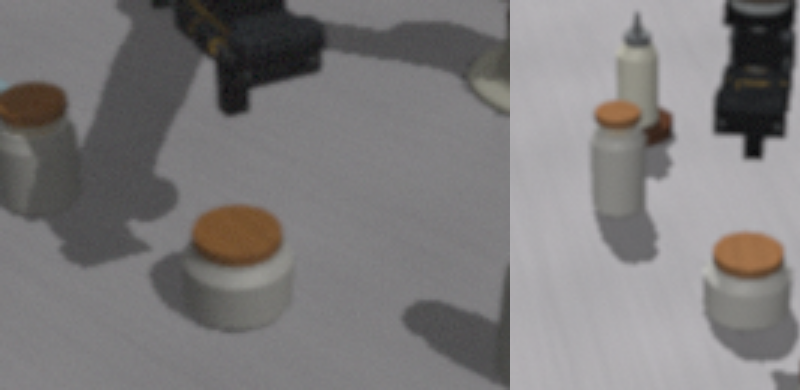

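The lid now sits on the rim with no gap in either view, the jar stands where it was, and the hand is clear above it.

```bash
python3 -c "
from station import r
print(r.finish_job())"
```

```text
the job is handed in; nothing more can be done
None
```

The low jar's lid is pressed fully home, the hand is clear above it, nothing else was touched, and the job is handed in at about 8 s.

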